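# Set a lathe control box: isolator lever home, then selector over

### The job

Ready the lathe's control box: swing the isolator lever clockwise (seen from above) until you feel it come up against its buffer, then, once that has freed the selector knob, turn the knob clockwise to the end of its travel. The buffer and the interlock must be leaned on gently, never forced, and the loose things on and around the box are left where they are; let go of everything at the end.

Things in the scene. Friction and masses are not known exactly. Their poses are not given: they have to be found in the camera images.
- control_box: Grey steel box with an aluminium lid, fixed to the bench: 200 mm (its x) by 260 mm (its y), lid at 75 mm height. Origin: centre of its underside; its x points away from the robot at zero yaw, y to the robot's left, z up. The lever is on the +y half, the selector knob on the -y half.
- lever_pivot (a point): Point on the lever's vertical turning axis, at box x 0, y +40 mm, level with lever_grip (118 mm above the box's underside). The lever turns clockwise seen from above with a steady drag of 0.3 N m (4 N at its grip) and stays where it is left. It is clamped on its shaft at an angle that differs from box to box: home lies 0.8 to 2.0 rad clockwise of its start and can only be felt.
- lever_grip (a point): Centre, half-way up, of the upright round black grip at the end of the steel lever: 20 mm diameter, 50 mm tall (top 25 mm above, lever arm 25 mm below this point), 75 mm from the pivot axis. The lever arm is a flat bar 16 mm wide, 10 mm thick. The line from lever_pivot to lever_grip is the lever's direction.
- selector_grip (a point): Centre of the selector knob, on its vertical turning axis (box x 0, y -75 mm), half-way up its bar grip, 105 mm above the box's underside. The bar is black, 48 mm long, 16 mm thick, 36 mm tall (18 mm above and below this point), on a 46 mm disc whose top is 17 mm below this point. The point's x axis lies along the bar, its white mark at the +x end.
- selector (a joint): Selector angle in rad, clockwise seen from above. 0: bar along the box's x, the start. 1.05: it touches a hidden rubber buffer at the end of its travel; it counts as over from 0.95. Drag 0.12 N m. Until the lever is home (no more than 3 degrees, 4 mm at its grip, short of touching its buffer) the interlock blocks the knob at about 0.05 rad.
- lever_stop: Rubber buffer hidden in the box, against which the lever's shaft comes home, at 40 mm radius. From first touch the resistance at the lever's grip climbs by 4 N per mm over the drag: 4 to 8 N is a good feel. Over 26 N on the buffer (14 N at the grip above the drag, 3.5 mm past first touch) is forcing it.
- interlock_horn: Hidden inside the box: steel cam under the selector knob which jams on the lever's cam while the lever is not home. A load of over 20 N on it (about 1 N m at the knob) is forcing it. Its origin is on the selector's axis.
- selector_stop: Hidden inside the box: the rubber buffer at the end of the selector's travel, at 55 mm radius, about 7 N per mm. A load of over 25 N on it (about 1.4 N m at the knob) is forcing it.
- tin_mid (a point): Centre of a small round steel tin, 48 mm across and 28 mm high, standing on the lid of the control box. Not part of the job: to be left alone.
- offcut_mid (a point): Centre of a loose wood offcut 60 x 45 x 35 mm beside the control box. Not part of the job: to be left alone.
- wedge_block_mid (a point): Centre of a loose plywood block 90 x 40 x 22 mm beside the control box. Not part of the job: to be left alone.
- hammer_mid (a point): Centre of a hammer lying on the bench. Not part of the job: to be left alone.
- screwdriver_mid (a point): Centre of a screwdriver lying on the bench. Not part of the job: to be left alone.

How it is judged:
By the outcome, as a careful person would: the job done as asked, in the order asked, and still so for the second after the job is handed in, with the robot touching nothing.
It also fails if it takes over 72 s, if anything falls off the work surface, if the arm or the gripper's body presses on something with over 40 N, if the wrist force passes 120 N, or if a joint passes its speed limit or range.

### The arm

A 7-joint arm with a two-finger parallel gripper is mounted at the origin on the work surface. World frame = base frame: x ahead of the robot, y to its left, z up, the work surface at z = 0. Lengths are in mm, angles in rad, forces in N, time in s.
With the tool pointing down it reaches from about 400 to 850 mm from the base axis. Payload 4.5 kg.
Tool frame: the origin (TCP) lies on the centre line of the jaws, within the pads' length; the fingertips stand 19 mm ahead of it and the grasp point (between the pads) is the TCP; z points along the fingers, y is the direction in which the jaws open and shut (so a half turn about z gives the same grasp; the last joint's range is limited). The gripper opens to 85 mm and grips with 20 to 120 N. Pads are 22 mm wide; open, the fingers measure 114 mm over their backs; the gripper's body (76 mm by 85 mm) begins 54 mm behind the grasp point. The pads swing forward as they close: fully open they stand 13 mm farther back than shut.
Start: joints at [1.378, 0.689, -0.195, 1.565, 0.157, 0.902, -0.215], TCP at [140.566, -609.012, 227.617] pointing down, gripper open.
Joint ranges: [-3.01, 3.01], [-0.46, 2.08], [-1.47, 1.51], [0.13, 2.56], [-1, 4.14], [0.04, 2.09], [-2.66, 2.66]. Speed limits (rad/s): [2.57, 2.57, 3.14, 3.14, 3.14, 3.14, 3.14].

### API

Orientations are given as a rotation vector (axis times angle).
In Python, from bench import r, vision gives the robot as it stands.
- The arm moves only by the tool servo_tool, never from a script. Its argument "deltas" is text: rows parted by semicolons, each of 7 numbers parted by spaces: the shift along the tool's x, y, z in m, then the turn, a rotation vector about the tool's x, y, z in degrees, then the gripper command: -1 is fully open, 1 is shut, values between are in proportion. A call has 1 to 20 rows; each row shifts and turns the pose as measured when the row begins, along the tool's axes as they then stand; what a row does not reach is not made up. A row lasts 1/10 s, in which the tool goes at most 50 mm and 8.59 degrees, less where a joint would pass 70% of its speed; a pose out of reach is approached as far as the arm can. A call with a gripper value outside its range is refused whole. The fingers move at their own pace and stop on an object; "newtons" is the grip in N (left out, the last holds). Time passes only in rows, so rows that do not move let the fingers close. It gives the time, the measured TCP pose, the force and the opening at its end, in the units of the state.
- r.sense(): the state, without advancing time (a new reading comes with each control period).
- vision.camera(name): name is "side" or "top"; returns the picture (420x560x3 uint8, red, green, blue); there is no depth.
- vision.camera_params(name): a dict with "K" (3x3 intrinsics, pixels), "R" (3x3) and "t" (3): a world point X has camera coordinates R X + t. Camera axes: x right, y down, z forward; pixel columns grow to the right and rows downward; lengths in mm; the calibration is good to about 2 mm. A picture is of the moment at which its call begins. camera_params takes no time and is no camera call.
- r.job_done(): hands the job in, once; it reports no verdict.
Trained networks look in the newest picture that a camera, given by its name, has taken for a name from the list of things; names that differ only in an ending like _2 or _b are one class to them, and where a whole thing is asked for, a point or a joint stands for the part that bears it (a point fixed in the world has none). Each returns a list of dicts, best first, with "score" (0 to 1); they miss things now and then, are a little off and sometimes report something else, mostly with a low value. They report only what shows in the picture. A call takes as long as a camera call.
- vision.cut_out(camera, query): "region" (420x560 bool, what is visible of it) and "xy" ([column, row] in pixels, amid what is visible of it).
The state is a dict: "clock": time; "joints": joint angles; "joint_vel": joint speeds; "tau": joint torques, N m; "tool_pos": TCP position; "tcp_rot": TCP orientation; "force": force on the tool from outside, world axes, zero at the start; "moment": the same for the moment, N m; "finger_gap": finger opening in mm.
Only numpy, scipy, OpenCV 4.12 (cv2) and the standard library are available. Lean on these libraries where they do the work, as an engineer would, in place of code of your own. Each camera call takes 0.05 s, during which the arm holds its last target. There are 200 camera calls.

## Working session

There is one attempt and no reset: what is moved stays moved. The work goes in short steps, Python scripts to look and compute and a tool call to move; the robot and the scene stay as the last step left them, time stands still between calls to the robot, and variables do not carry over. Pictures are saved under pics/ and viewed, on a budget of 10 in all, crops included, one or two more only if the job needs it, and the job is handed in when it is done.

Besides the shell and the picture viewer there is one more tool, called after "Call:" by a JSON object that holds its "api" and its "payload", one argument or row to a line. servo_tool: Moves the arm, as the interface text tells. Its arguments: {"type":"object","properties":{"deltas":{"type":"string"},"newtons":{"type":"number"}},"required":["deltas"]}

```bash
mkdir -p pics; ls; python3 - <<'E'
from bench import r, vision
import cv2, numpy as np
for n in ("top","side"):
    im=vision.camera(n); cv2.imwrite(f"pics/{n}0.png",im[:,:,::-1])
    p=vision.camera_params(n); print(n,np.round(p["K"],1).tolist(),np.round(p["R"],4).tolist(),np.round(p["t"],1).tolist())
    for q in ("control_box","lever_grip","selector_grip","tin_mid","lever_pivot"):
        try: print(q,[(round(d["score"],2),np.round(d["xy"],1).tolist(),int(d["region"].sum())) for d in vision.cut_out(n,q)][:3])
        except Exception as e: print(q,e)
s=r.sense(); print({k:np.round(v,3).tolist() for k,v in s.items()})
E
```

```text
pics
top [[482.7, 0.0, 280.6], [0.0, 482.7, 205.7], [0.0, 0.0, 1.0]] [[-0.024, -0.9996, -0.0147], [-0.9948, 0.0253, -0.0988], [0.0991, 0.0123, -0.995]] [7.4, 548.3, 1274.7]
control_box [(0.84, [303.7, 208.7], 7826)]
lever_grip [(0.85, [282.0, 218.1], 293), (0.21, [224.1, 219.2], 423)]
selector_grip [(0.61, [332.3, 194.5], 217)]
tin_mid [(0.77, [295.1, 183.7], 295)]
lever_pivot [(0.83, [302.7, 205.8], 7566)]
side [[513.1, 0.0, 272.7], [0.0, 513.1, 208.0], [0.0, 0.0, 1.0]] [[0.9953, -0.0934, -0.0252], [-0.0706, -0.5236, -0.849], [0.0661, 0.8468, -0.5278]] [-522.9, 132.8, 1396.9]
control_box [(0.66, [277.3, 249.6], 6653)]
lever_grip [(0.6, [256.4, 215.7], 352)]
selector_grip [(0.7, [294.1, 242.3], 338)]
tin_mid [(0.75, [301.1, 221.4], 276)]
lever_pivot [(0.96, [283.9, 250.5], 6833)]
{'clock': 0.6, 'joints': [1.378, 0.689, -0.195, 1.565, 0.157, 0.902, -0.215], 'joint_vel': [-0.0, -0.002, 0.001, -0.0, 0.002, -0.0, -0.0], 'tau': [-0.001, -53.93, -1.266, -15.881, 0.01, 0.002, -0.0], 'tool_pos': [140.58, -609.023, 227.624], 'tcp_rot': [3.121, 0.356, 0.0], 'force': [0.002, -0.138, 0.889], 'moment': [0.014, -0.013, 0.028], 'finger_gap': 85.494}
```

```bash
cat > h.py <<'E'
import numpy as np, cv2
from bench import r, vision
P={n:vision.camera_params(n) for n in ("top","side")}
def proj(n,X):
    p=P[n]; c=p["R"]@np.asarray(X,float)+p["t"]; u=p["K"]@c; return u[:2]/u[2]
def tri(a,b):
    M=[np.asarray(P[n]["K"])@np.c_[P[n]["R"],P[n]["t"]] for n in ("top","side")]
    X=cv2.triangulatePoints(M[0],M[1],np.array(a,float).reshape(2,1),np.array(b,float).reshape(2,1)).ravel(); return X[:3]/X[3]
def atz(n,uv,z):
    p=P[n]; d=np.asarray(p["R"]).T@np.linalg.inv(p["K"])@np.r_[uv,1]; C=-np.asarray(p["R"]).T@p["t"]; return C+d*(z-C[2])/d[2]
E
python3 - <<'E'
from h import *
for k,a,b in (("lever",[282,218.1],[256.4,215.7]),("sel",[332.3,194.5],[294.1,242.3]),("tin",[295.1,183.7],[301.1,221.4])):
    print(k,tri(a,b).round(1))
print("lever@118",atz("top",[282,218.1],118),"sel@105",atz("top",[332.3,194.5],105),"tin@89",atz("top",[295.1,183.7],89))
print("sel s",atz("side",[294.1,242.3],105),"lev s",atz("side",[256.4,215.7],118))
a=cv2.imread("pics/top0.png")[140:280,210:390]; b=cv2.imread("pics/side0.png")[150:330,190:370]
f=lambda i,s:cv2.resize(i,None,fx=s,fy=s,interpolation=cv2.INTER_CUBIC)
A=f(a,4.4)[:600,:395*2]; 
cv2.imwrite("pics/topc.png",A); cv2.imwrite("pics/sidec.png",f(b,3.3))
E
```

```text
lever [495.9 -10.1  99.4]
sel [ 567.4 -139.9   95.9]
tin [598.1 -45.7  93.4]
lever@118 [508.16087447 -10.09129654 118.        ] sel@105 [ 565.92098132 -138.99280135  105.        ] tin@89 [598.35447945 -45.7325303   89.        ]
sel s [ 566.05075469 -152.42192853  105.        ] lev s [481.98140816 -40.77634829 118.        ]
```

View pics/topc.png

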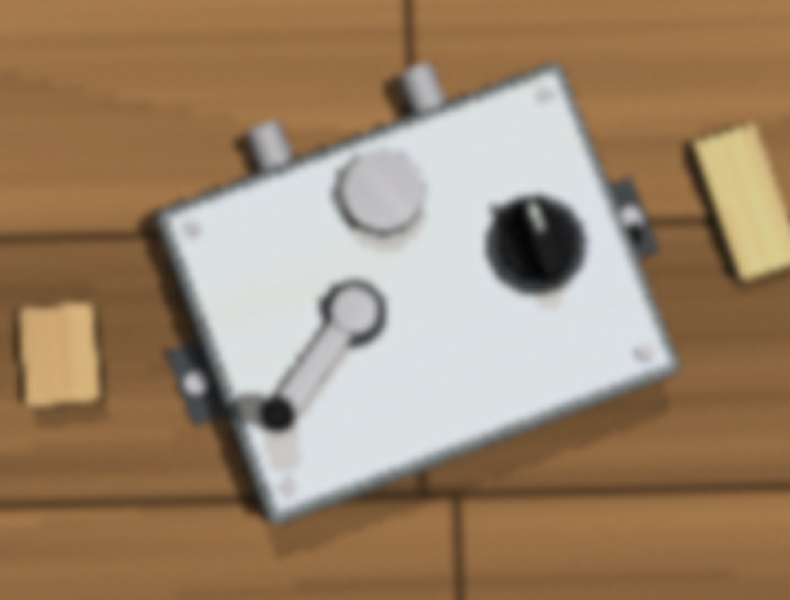

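View pics/sidec.png

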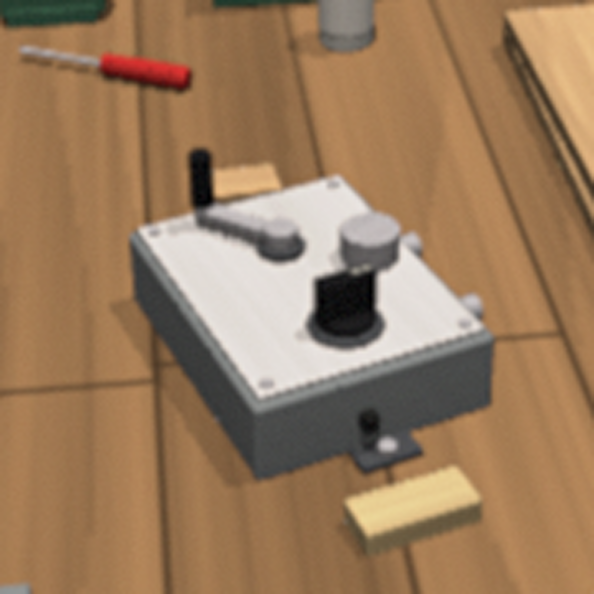

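The top crop shows the lever pivot at (354,310) and its grip at (277,414), pointing toward −x/+y. The tin is at (380,195), and the knob at (535,245) has its white mark towards +x. The side crop agrees: the black grip stands at about (201,183) and the knob bar at (345,300). Next I'll fit the box pose.

```bash
python3 - <<'E'
from h import *
from scipy.optimize import least_squares
T=np.array([(163,215),(557,68),(674,367),(275,520)])/4.4+[210,140]
S=np.array([(335,180),(490,340),(260,405),(135,237)])/3.3+[190,150]
C=np.array([(100,130),(100,-130),(-100,-130),(-100,130)],float)
def w(q,b,z): c,s=np.cos(q[2]),np.sin(q[2]); return np.r_[q[0]+c*b[0]-s*b[1],q[1]+s*b[0]+c*b[1],z]
def res(q,cams=("top","side")):
    o=[]
    for n,U in (("top",T),("side",S)):
        if n in cams:
            for b,u in zip(C,U): o+=list(proj(n,w(q,b,75))-u)
    return np.array(o)
for cams in (("top",),("side",),("top","side")):
    q=least_squares(res,[550,-60,.35],args=(cams,)).x; print(cams,q.round(3),res(q,cams).round(1))
pv=w(q,(0,40),118); k=w(q,(0,-75),105)
print("pivot",pv.round(1),"knob",k.round(1))
gt=np.array((277,414))/4.4+[210,140]; gs=np.array((201,183))/3.3+[190,150]
print("grip tri",tri(gt,gs).round(1),"knob tri", tri(np.array((537,240))/4.4+[210,140],np.array((347,298))/3.3+[190,150]).round(1))
def rl(a):
    o=[]
    for n,u,z in (("top",gt,135),("side",gs,118)):
        o+=list(proj(n,[pv[0]+75*np.cos(a[0]),pv[1]+75*np.sin(a[0]),z])-u)
    return np.array(o)
a=least_squares(rl,[2.5]); print("angle",a.x,a.fun.round(1),"grip",(pv[:2]+75*np.array([np.cos(a.x[0]),np.sin(a.x[0])])).round(1))
E
```

```text
('top',) [ 5.41025e+02 -6.96240e+01  3.36000e-01] [-2.5 -0.9  1.  -2.3  2.5  1.1 -1.1  2. ]
('side',) [ 5.43418e+02 -7.62480e+01  3.42000e-01] [ 1.9 -1.6  2.8 -1.3 -1.5  2.4 -3.2 -1.3]
('top', 'side') [ 5.42425e+02 -7.14330e+01  3.39000e-01] [-1.8 -1.3  1.5 -2.9  3.3  0.3 -0.2  1.5  1.5 -2.5  1.9 -2.3 -2.3  1.1
 -3.5 -2.4]
pivot [529.1 -33.7 118. ] knob [ 567.4 -142.2  105. ]
grip tri [469.9  13.5 117. ] knob tri [ 568.5 -138.9  100.8]
angle [2.4836159] [ 0.3 -0.7 -0.4 -0. ] grip [469.8  12.2]
```

Call:
{"api": "servo_tool", "payload": {
  "deltas": "0.041 -0.019 0 0 0 0 -1;0.041 -0.019 0 0 0 0 -1;0.041 -0.019 0 0 0 0 -1;0.041 -0.019 0 0 0 0 -1;0.041 -0.019 0 0 0 0 -1;0.041 -0.019 0 0 0 0 -1;0.041 -0.019 0 0 0 0 -1;0.041 -0.019 0 0 0 0 -1;0.041 -0.019 0 0 0 0 -1;0.041 -0.019 0 0 0 0 -1"
}}

```text
clock: 1.6
tool_pos: [504.1, -333.2, 225.8]
tcp_rot: [3.117, 0.324, -0.006]
force: [1.3, -0.3, 0.8]
finger_gap: 85.4
```

```bash
python3 - <<'E'
from h import *
s=r.sense(); print({k:np.round(v,3).tolist() for k,v in s.items()})
E
```

```text
{'clock': 1.6, 'joints': [0.579, 0.659, -0.134, 1.637, 0.12, 0.851, -0.969], 'joint_vel': [-0.782, 0.192, 0.067, -0.449, -0.042, 0.241, -0.66], 'tau': [2.971, -54.012, -1.114, -13.773, -0.023, -0.103, 0.676], 'tool_pos': [504.126, -333.245, 225.811], 'tcp_rot': [3.117, 0.324, -0.006], 'force': [1.324, -0.341, 0.821], 'moment': [-0.025, -0.032, 0.038], 'finger_gap': 85.391}
```

Call:
{"api": "servo_tool", "payload": {
  "deltas": "0.005 -0.043 0 0 0 0 -1;0.005 -0.043 0 0 0 0 -1;0.005 -0.043 0 0 0 0 -1;0.005 -0.043 0 0 0 0 -1;0.005 -0.043 0 0 0 0 -1;0.005 -0.043 0 0 0 0 -1;0.005 -0.043 0 0 0 0 -1;0.005 -0.043 0 0 0 0 -1;0 0 0 0 0 -8.5 -1;0 0 0 0 0 -8.5 -1;0 0 0 0 0 -8.5 -1;0 0 0 0 0 -8.5 -1;0 0 0 0 0 -8.5 -1;0 0 0 0 0 -8.5 -1;0 0 0 0 0 -8.5 -1;0 0 0 0 0 -8.5 -1;0 0 0 0 0 -8.5 -1;0 0 0 0 0 -8.5 -1;0 0 0 0 0 -8.5 -1;0 0 0 0 0 -8.5 -1"
}}

```text
clock: 3.6
tool_pos: [480.7, 38.7, 226.1]
tcp_rot: [1.669, 2.64, 0.01]
force: [-0.2, 0.3, -0.2]
finger_gap: 85.1
```

```bash
cat >> h.py <<'E'
from scipy.spatial.transform import Rotation as Ro
def st():
    s=r.sense(); M=Ro.from_rotvec(s["tcp_rot"]).as_matrix()
    print("t",round(s["clock"],2),"pos",np.round(s["tool_pos"],1),"yaw",round(np.arctan2(M[1,0],M[0,0]),4),"z",M[:,2].round(3),"j",np.round(s["joints"],2),"F",np.round(s["force"],1),"Ft",np.round(M.T@s["force"],2),"gap",round(s["finger_gap"],1)); return s,M
def goto(X,yaw):
    s,M=st(); G=np.c_[[np.cos(yaw),np.sin(yaw),0],[np.sin(yaw),-np.cos(yaw),0],[0,0,-1]]
    print("tool shift mm",(M.T@(np.asarray(X)-s["tool_pos"])).round(1),"turn deg",np.degrees(Ro.from_matrix(M.T@G).as_rotvec()).round(1))
E
python3 -c "
from h import *
goto([470,13,225],2.48)"
```

```text
t 3.6 pos [480.7  38.7 226.1] yaw 2.0142 z [ 0.019 -0.005 -1.   ] j [ 0.23  0.56 -0.63  1.99  0.5   0.73 -0.27] F [-0.2  0.3 -0.2] Ft [ 0.34 -0.08  0.18] gap 85.1
tool shift mm [-18.6 -20.7   1. ] turn deg [  0.7   0.9 -26.7]
```

Call:
{"api": "servo_tool", "payload": {
  "deltas": "-0.005 -0.006 0 0.2 0.2 -6.7 -1;-0.007 -0.004 0 0.2 0.2 -6.7 -1;-0.006 -0.003 0.015 0.2 0.2 -6.7 -1;-0.005 -0.002 0.02 0.1 0.2 -6.7 -1;0 0 0.015 0 0 0 -1;0 0 0.01 0 0 0 -1;0 0 0 0 0 0 -1"
}}

```text
clock: 4.3
tool_pos: [484.3, 10.2, 165.6]
tcp_rot: [0.986, 2.977, 0.001]
force: [0.2, 0.3, -1.1]
finger_gap: 85.8
```

```bash
python3 - <<'E'
from h import *
goto([470,13,130],2.48)
a=vision.camera("top")[140:280,210:350,::-1]; b=vision.camera("side")[140:280,180:320,::-1]
cv2.imwrite("pics/ap1.png",cv2.resize(np.hstack([a,b]),(800,400),interpolation=cv2.INTER_CUBIC))
E
```

```text
t 4.3 pos [484.3  10.2 165.6] yaw 2.5022 z [ 0.005 -0.001 -1.   ] j [ 0.31  0.69 -0.69  2.03  0.71  0.67  0.08] F [ 0.2  0.3 -1.1] Ft [-0.01  0.32  1.13] gap 85.8
tool shift mm [13.3 -6.4 35.5] turn deg [0.1 0.3 1.3]
```

View pics/ap1.png

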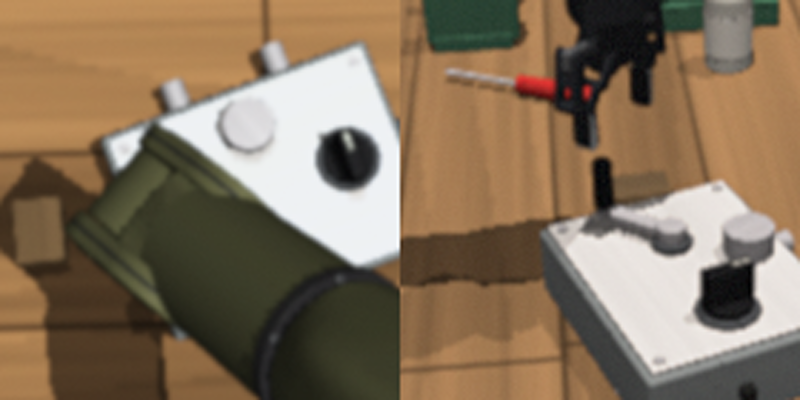

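Call:
{"api": "servo_tool", "payload": {
  "deltas": "0.007 -0.004 0 0 0 0.7 -1;0.006 -0.003 0 0 0 0.6 -1;0.001 0 0.008 0 0 0 -1;0 0 0.01 0 0 0 -1;0 0 0.01 0 0 0 -1;0 0 0.008 0 0 0 -1;0 0 0 0 0 0 -1"
}}

```text
clock: 5.1
tool_pos: [469.7, 14.7, 129.6]
tcp_rot: [1.019, 2.96, 0.005]
force: [0.1, -0.4, 0.7]
finger_gap: 85.7
```

```bash
python3 - <<'E'
from h import *
goto([470,13,129],2.48)
b=vision.camera("side")[140:280,180:320,::-1]
cv2.imwrite("pics/ap2.png",cv2.resize(b,(560,560),interpolation=cv2.INTER_CUBIC))
E
```

```text
t 5.1 pos [469.7  14.7 129.6] yaw 2.4787 z [ 0.011 -0.001 -1.   ] j [ 0.24  0.72 -0.6   2.11  0.81  0.54 -0.06] F [ 0.1 -0.4  0.7] Ft [-0.28 -0.24 -0.71] gap 85.7
tool shift mm [-1.3 -1.1  0.6] turn deg [ 0.4  0.5 -0.1]
```

View pics/ap2.png

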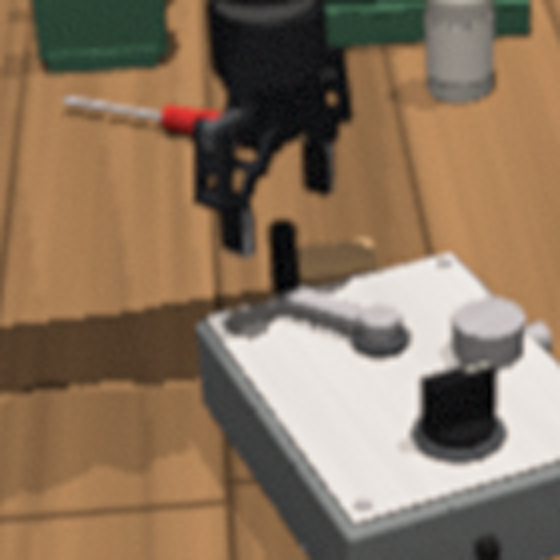

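```bash
python3 - <<'E'
from h import *
s=r.sense(); p=s["tool_pos"]; M=Ro.from_rotvec(s["tcp_rot"]).as_matrix()
f=lambda X:((proj("side",X)-[180,140])*4).round(0)
for dz in (0,6,19):
    print(dz,[f(p+M@np.array([0,y,dz])).tolist() for y in (-43,0,43)])
print("grip top/bot",f([469.8,12.2,143]),f([469.8,12.2,93]),"pivot",f([529,-34,90]))
E
```

```text
0 [[244.0, 274.0], [281.0, 244.0], [317.0, 216.0]]
6 [[244.0, 282.0], [282.0, 252.0], [318.0, 223.0]]
19 [[246.0, 299.0], [283.0, 269.0], [319.0, 240.0]]
grip top/bot [280. 230.] [284. 293.] pivot [378. 328.]
```

Call:
{"api": "servo_tool", "payload": {
  "deltas": "0 0 0 0 0 0 0.3;0 0 0 0 0 0 0.3;0 0 0 0 0 0 0.3;0 0 0 0 0 0 0.3;0 0 0 0 0 0 0.3;0 0 0 0 0 0 0.3",
  "newtons": 20
}}

```text
clock: 5.75
tool_pos: [470.8, 14.9, 130.6]
tcp_rot: [1.019, 2.958, 0.007]
force: [0.1, 0.2, 1.1]
finger_gap: 29.7
```

```bash
python3 - <<'E'
from h import *
s,M=st(); p=s["tool_pos"]
x0,y0=215,165
b=vision.camera("side")[y0:y0+60,x0:x0+80,::-1]
f=lambda X:((proj("side",X)-[x0,y0])*8).round(0).tolist()
print([f(p+M@np.array([0,y,16])) for y in (-15,0,15)])
cv2.imwrite("pics/ap3.png",cv2.resize(b,(640,480),interpolation=cv2.INTER_CUBIC))
E
```

```text
t 5.75 pos [470.8  14.9 130.6] yaw 2.4782 z [ 0.014  0.    -1.   ] j [ 0.24  0.72 -0.6   2.11  0.81  0.54 -0.06] F [0.1 0.2 1.1] Ft [-0.    0.23 -1.11] gap 29.7
[[263.0, 348.0], [288.0, 327.0], [313.0, 307.0]]
```

View pics/ap3.png

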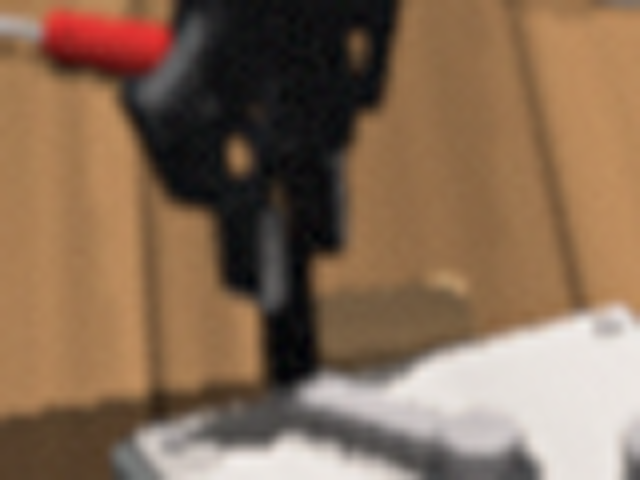

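Call:
{"api": "servo_tool", "payload": {
  "deltas": "0 0 0.004 0 0.4 0 0.3;0 0 0.004 0 0.4 0 0.3;0 0 0 0 0 0 1;0 0 0 0 0 0 1;0 0 0 0 0 0 1;0 0 0 0 0 0 1",
  "newtons": 25
}}

```text
clock: 6.4
tool_pos: [470.8, 14.5, 122.1]
tcp_rot: [-1.023, -2.969, -0.013]
force: [-0.9, 0.2, 0.6]
finger_gap: 18.8
```

```bash
python3 - <<'E'
from h import *
s,M=st(); p=s["tool_pos"]
x0,y0=215,165
b=vision.camera("side")[y0:y0+60,x0:x0+80,::-1]
f=lambda X:((proj("side",X)-[x0,y0])*8).round(0).tolist()
print([f(p+M@np.array([0,y,17])) for y in (-12,0,12)])
cv2.imwrite("pics/ap4.png",cv2.resize(b,(640,480),interpolation=cv2.INTER_CUBIC))
E
```

```text
t 6.4 pos [470.8  14.5 122.1] yaw 2.4776 z [ 0.001  0.009 -1.   ] j [ 0.25  0.74 -0.6   2.11  0.81  0.54 -0.05] F [-0.9  0.2  0.6] Ft [ 0.86 -0.43 -0.62] gap 18.8
[[268.0, 369.0], [289.0, 352.0], [309.0, 336.0]]
```

View pics/ap4.png

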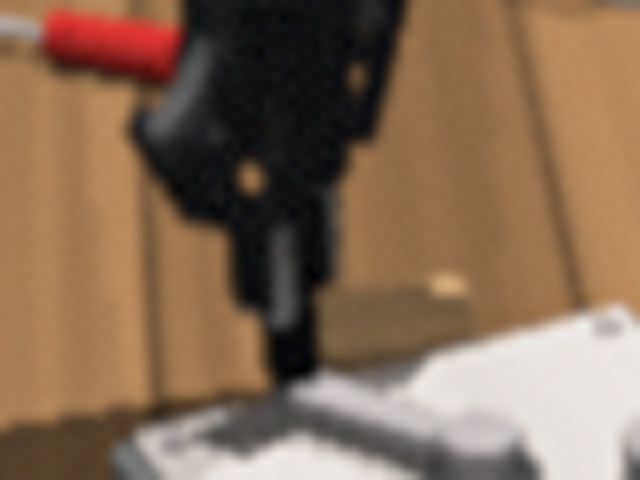

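Call:
{"api": "servo_tool", "payload": {
  "deltas": "0 0 0 0 0 0 1;-0.0002 0.0052 0 0 0 4 1;-0.0002 0.0052 0 0 0 4 1;-0.0002 0.0052 0 0 0 4 1;-0.0002 0.0052 0 0 0 4 1"
}}

```text
clock: 6.95
tool_pos: [484.4, 28.4, 122.1]
tcp_rot: [-1.433, -2.791, -0.009]
force: [0.2, -0.8, 1.2]
finger_gap: 19.0
```

```bash
cat >> h.py <<'E'
PV=np.array([529.1,-33.7])
def lev():
    s,M=st(); d=s["tool_pos"][:2]-PV; a=np.arctan2(d[1],d[0]); n=d/np.hypot(*d); t=np.array([n[1],-n[0]])
    print("lever angle",a.round(4),"moved",round(2.465-a,3),"r",np.hypot(*d).round(1),"F tang",(s["force"][:2]@t).round(2),"F rad",(s["force"][:2]@n).round(2),"yaw-a",round((np.arctan2(M[1,0],M[0,0])-a+np.pi)%(2*np.pi)-np.pi,3))
E
python3 -c "
from h import *
lev()"
```

```text
t 6.95 pos [484.4  28.4 122.1] yaw 2.1929 z [-0.001  0.007 -1.   ] j [ 0.18  0.73 -0.54  2.07  0.72  0.53 -0.26] F [ 0.2 -0.8  1.2] Ft [-0.73 -0.32 -1.17] gap 19.0
lever angle 2.1945 moved 0.271 r 76.5 F tang -0.33 F rad -0.74 yaw-a -0.002
```

```bash
python3 - <<'E'
from h import *
x0,y0=215,165
b=vision.camera("side")[y0:y0+60,x0:x0+80,::-1]
for q in ("lever_grip","lever_pivot"):
    print([(round(d["score"],2),d["xy"]) for d in vision.cut_out("side",q)][:2])
cv2.imwrite("pics/ap5.png",cv2.resize(b,(640,480),interpolation=cv2.INTER_CUBIC))
E
```

```text
[(0.61, [259.8, 213.2])]
[(0.56, [280.4, 247.9])]
```

View pics/ap5.png

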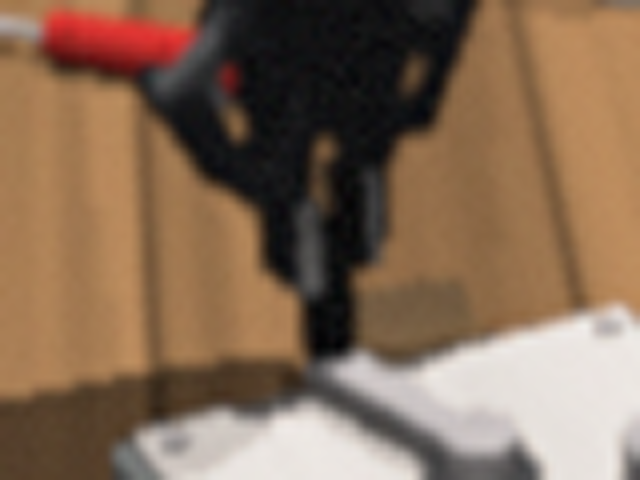

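Call:
{"api": "servo_tool", "payload": {
  "deltas": "-0.0002 0.0052 0 0 0 4 1;-0.0002 0.0052 0 0 0 4 1;-0.0002 0.0052 0 0 0 4 1;-0.0002 0.0052 0 0 0 4 1;-0.0002 0.0052 0 0 0 4 1"
}}

```text
clock: 7.6
tool_pos: [506.9, 40.3, 122.2]
tcp_rot: [-1.888, -2.503, -0.01]
force: [0.4, 1.2, 0.2]
finger_gap: 18.5
```

```bash
python3 -c "
from h import *
lev()"
```

```text
t 7.6 pos [506.9  40.3 122.2] yaw 1.8492 z [-0.001  0.009 -1.   ] j [ 0.12  0.74 -0.46  2.    0.61  0.54 -0.49] F [0.4 1.2 0.2] Ft [ 1.04  0.72 -0.15] gap 18.5
lever angle 1.8623 moved 0.603 r 77.3 F tang 0.73 F rad 1.03 yaw-a -0.013
```

Call:
{"api": "servo_tool", "payload": {
  "deltas": "0 0.0015 0 0 0 1.1 1;0 0.0015 0 0 0 1.1 1;0 0.0015 0 0 0 1.1 1"
}}

```text
clock: 7.9
tool_pos: [511.0, 41.6, 122.1]
tcp_rot: [-1.956, -2.45, -0.009]
force: [0.4, 0.1, 1.1]
finger_gap: 18.9
```

```bash
python3 -c "
from h import *
lev()"
```

```text
t 7.9 pos [511.   41.6 122.1] yaw 1.7945 z [-0.001  0.009 -1.   ] j [ 0.11  0.74 -0.45  1.99  0.59  0.54 -0.53] F [0.4 0.1 1.1] Ft [-0.01  0.4  -1.11] gap 18.9
lever angle 1.8065 moved 0.659 r 77.4 F tang 0.4 F rad -0.03 yaw-a -0.012
```

```bash
sed -i 's/"yaw-a",/"Mz",np.round(s["moment"][2],3),"T grip-equiv N",round((s["force"][:2]@t)+(-s["moment"][2])\/.075,2),"yaw-a",/' h.py; python3 -c "
from h import *
lev()
print(r.sense()['moment'],r.sense()['tau'])"
```

```text
t 7.9 pos [511.   41.6 122.1] yaw 1.7945 z [-0.001  0.009 -1.   ] j [ 0.11  0.74 -0.45  1.99  0.59  0.54 -0.53] F [0.4 0.1 1.1] Ft [-0.01  0.4  -1.11] gap 18.9
lever angle 1.8065 moved 0.659 r 77.4 F tang 0.4 F rad -0.03 Mz 0.298 T grip-equiv N -3.57 yaw-a -0.012
[ 0.07538985 -0.08713706  0.29780959] [  0.54409202 -47.35674977  -3.89764488  -8.53303134  -0.21666897
   0.1089257   -0.19088302]
```

Call:
{"api": "servo_tool", "payload": {
  "deltas": "0 0.0015 0 0 0 1.1 1;0 0.0015 0 0 0 1.1 1"
}}

```text
clock: 8.1
tool_pos: [513.9, 42.3, 122.2]
tcp_rot: [-2.003, -2.411, -0.01]
force: [-0.8, 1.0, 0.8]
finger_gap: 19.2
```

```bash
python3 -c "
from h import *
lev()
print(r.sense()['moment'],r.sense()['tau'])"
```

```text
t 8.1 pos [513.9  42.3 122.2] yaw 1.7548 z [-0.001  0.009 -1.   ] j [ 0.1   0.74 -0.44  1.98  0.57  0.54 -0.55] F [-0.8  1.   0.8] Ft [ 1.11 -0.66 -0.76] gap 19.2
lever angle 1.7682 moved 0.697 r 77.5 F tang -0.64 F rad 1.12 Mz 0.306 T grip-equiv N -4.72 yaw-a -0.013
[ 0.08429163 -0.14922691  0.30575539] [  0.66753538 -47.7323699   -3.78330186  -8.66238356  -0.18614881
   0.11919967  -0.17570972]
```

```bash
cat >> h.py <<'E'
def feel(n=4):
    v=[]
    for i in range(n):
        s=r.sense(); d=s["tool_pos"][:2]-PV; m=d/np.hypot(*d); t=np.array([m[1],-m[0]])
        v.append([s["force"][:2]@t-s["moment"][2]/.075,s["force"][:2]@t,s["force"][:2]@m,s["moment"][2]])
        if i<n-1: vision.camera("side")
    M=Ro.from_rotvec(s["tcp_rot"]).as_matrix(); a=np.arctan2(d[1],d[0])
    print("t",round(s["clock"],2),"T",np.round(np.mean(v,0),2),"sd",np.round(np.std(v,0)[0],2),"a",round(a,4),"moved",round(2.465-a,3),"r",round(np.hypot(*d),1),"z",round(s["tool_pos"][2],1),"yaw-a",round(np.arctan2(M[1,0],M[0,0])-a,3),"gap",round(s["finger_gap"],1))
E
python3 -c "
from h import *
feel(4)"
```

```text
t 8.25 T [-3.21  0.09  0.54  0.25] sd 0.92 a 1.7653 moved 0.7 r 77.5 z 122.2 yaw-a -0.01 gap 18.7
```

Call:
{"api": "servo_tool", "payload": {
  "deltas": "0 0.0015 0 0 0 1.1 1;0 0.0013 0 0 0 1 1"
}}

```text
clock: 8.45
tool_pos: [516.7, 42.9, 122.2]
tcp_rot: [-2.048, -2.373, -0.009]
force: [0.5, 0.3, -0.4]
finger_gap: 19.1
```

```bash
python3 -c "
from h import *
feel(4)"
```

```text
t 8.6 T [-3.33  0.02  0.54  0.25] sd 0.36 a 1.7289 moved 0.736 r 77.6 z 122.2 yaw-a -0.011 gap 18.8
```

Call:
{"api": "servo_tool", "payload": {
  "deltas": "0 0.0014 0 0 0 1 1;0 0.0014 0 0 0 1 1"
}}

```text
clock: 8.8
tool_pos: [519.5, 43.3, 122.2]
tcp_rot: [-2.09, -2.335, -0.009]
force: [-0.1, 0.6, 1.4]
finger_gap: 19.3
```

```bash
python3 -c "
from h import *
feel(3)"
```

```text
t 8.9 T [-2.7   0.28  1.09  0.22] sd 0.74 a 1.6929 moved 0.772 r 77.6 z 122.1 yaw-a -0.011 gap 18.5
```

Call:
{"api": "servo_tool", "payload": {
  "deltas": "0 0.0014 0 0 0 1 1;0 0.0014 0 0 0 1 1"
}}

```text
clock: 9.1
tool_pos: [522.0, 43.6, 122.1]
tcp_rot: [-2.132, -2.296, -0.008]
force: [-1.8, 0.8, 2.5]
finger_gap: 19.0
```

```bash
python3 -c "
from h import *
feel(3)"
```

```text
t 9.2 T [-5.25 -1.17  0.81  0.31] sd 0.98 a 1.6613 moved 0.804 r 77.7 z 122.1 yaw-a -0.016 gap 18.7
```

Call:
{"api": "servo_tool", "payload": {
  "deltas": "0 0.0008 0 0 0 0.6 1;0 0 0 0 0 0 1"
}}

```text
clock: 9.4
tool_pos: [522.2, 43.4, 122.1]
tcp_rot: [-2.145, -2.284, -0.006]
force: [-1.1, 1.4, 2.4]
finger_gap: 19.3
```

```bash
python3 -c "
from h import *
feel(5)"
```

```text
t 9.6 T [-2.43 -1.13  0.86  0.1 ] sd 0.53 a 1.6599 moved 0.805 r 77.5 z 122.1 yaw-a -0.026 gap 18.7
```

Call:
{"api": "servo_tool", "payload": {
  "deltas": "0 0.0012 0 0 0 0.6 1"
}}

```text
clock: 9.7
tool_pos: [522.4, 43.5, 122.0]
tcp_rot: [-2.155, -2.273, -0.003]
force: [-4.3, 0.9, 5.3]
finger_gap: 18.9
```

```bash
python3 -c "
from h import *
feel(4)"
```

```text
t 9.85 T [-7.04 -4.08  1.17  0.22] sd 0.57 a 1.6565 moved 0.809 r 77.5 z 122.0 yaw-a -0.032 gap 18.8
```

Call:
{"api": "servo_tool", "payload": {
  "deltas": "0 0.0016 -0.0003 0 0 0.6 1"
}}

```text
clock: 9.95
tool_pos: [523.0, 43.5, 122.1]
tcp_rot: [-2.166, -2.261, -0.001]
force: [-4.9, 0.6, 2.6]
finger_gap: 18.9
```

```bash
python3 - <<'E'
from h import *
feel(4); s,M=st(); print(s["moment"].round(2) if hasattr(s["moment"],"round") else s["moment"])
a=vision.camera("top")[140:280,210:350,::-1]; b=vision.camera("side")[150:250,200:300,::-1]
cv2.imwrite("pics/st1.png",np.hstack([cv2.resize(a,(390,390),interpolation=cv2.INTER_CUBIC),cv2.resize(b,(390,390),interpolation=cv2.INTER_CUBIC)]))
E
```

```text
t 10.1 T [-8.66 -5.18  0.99  0.26] sd 0.61 a 1.6493 moved 0.816 r 77.4 z 122.1 yaw-a -0.036 gap 18.5
t 10.1 pos [523.   43.5 122.1] yaw 1.6136 z [-0.007  0.007 -1.   ] j [ 0.08  0.75 -0.41  1.95  0.52  0.55 -0.64] F [-5.4  0.5  3.7] Ft [ 0.76 -5.35 -3.71] gap 18.5
[0.13 1.01 0.17]
```

View pics/st1.png

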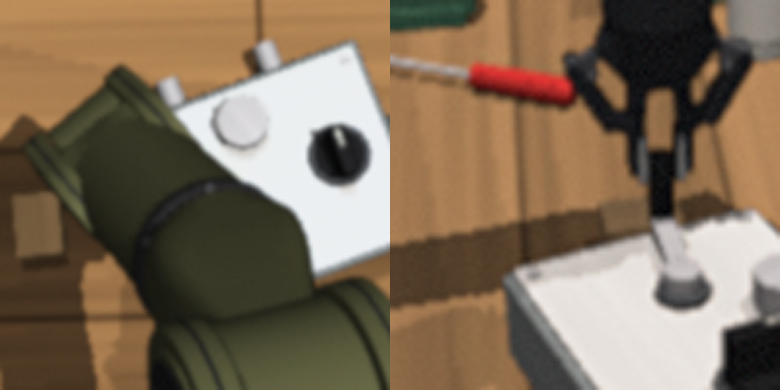

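Resistance has climbed to about 4.7–5.3 N over the drag, with the motion nearly stopped, so the lever is on its buffer. The picture shows nothing else in contact. Now I'll release it and rise.

Call:
{"api": "servo_tool", "payload": {
  "deltas": "0 0 0 0 0 0 1;0 0 0 0 0 0 -1;0 0 0 0 0 0 -1;0 0 0 0 0 0 -1;0 0 0 0 0 0 -1;0 0 0 0 0 0 -1;0 0 0 0 0 0 -1;0 0 0 0 0 0 -1;0 0 -0.01 0 0 0 -1;0 0 -0.02 0 0 0 -1;0 0 -0.03 0 0 0 -1;0 0 -0.03 0 0 0 -1"
}}

```text
clock: 11.4
tool_pos: [524.6, 41.3, 212.8]
tcp_rot: [-2.17, -2.256, 0.002]
force: [1.5, 0.4, 0.6]
finger_gap: 85.4
```

Call:
{"api": "servo_tool", "payload": {
  "deltas": "0 0 0 0 0 -8.5 -1;0 0 0 0 0 -8.5 -1;0 0 0 0 0 -8.5 -1;0 0 0 0 0 -8.5 -1;0 0 0 0 0 -8.5 -1;0 0 0 0 0 -8.5 -1;0 0 0 0 0 -8.5 -1;0 0 0 0 0 -8.5 -1;0 0 0 0 0 -8.5 -1;0 0 0 0 0 -8.5 -1;0 0 0 0 0 -8.5 -1;0 0 0 0 0 -8.5 -1"
}}

```text
clock: 12.6
tool_pos: [527.9, 40.3, 228.0]
tcp_rot: [-0.425, 3.103, 0.002]
force: [-0.3, -0.6, 0.3]
finger_gap: 85.5
```

```bash
python3 - <<'E'
from h import *
goto([568,-141,200],3.48)
a=vision.camera("side")
print([(round(d["score"],2),d["xy"]) for d in vision.cut_out("side","lever_grip")][:2])
# predicted side xy of grip (centre) as function of angle
for an in (1.55,1.6,1.65,1.7): print(an,proj("side",[*(PV+75*np.array([np.cos(an),np.sin(an)])),118]).round(1))
E
```

```text
t 12.6 pos [527.9  40.3 228. ] yaw -2.8697 z [ 0.009  0.003 -1.   ] j [ 0.42  0.74 -1.02  1.84  0.75  1.    0.92] F [-0.3 -0.6  0.3] Ft [ 0.46 -0.48 -0.34] gap 85.5
tool shift mm [  10.3 -185.4   27.8] turn deg [-0.   0.5 -3.8]
[(0.85, [270.5, 206.1])]
1.55 [272.1 198.3]
1.6 [270.8 198.4]
1.65 [269.4 198.6]
1.7 [268.1 198.7]
```

Call:
{"api": "servo_tool", "payload": {
  "deltas": "0.002 -0.037 0 0 0.1 -0.8 -1;0.002 -0.037 0 0 0.1 -0.8 -1;0.002 -0.037 0 0 0.1 -0.8 -1;0.002 -0.037 0 0 0.1 -0.8 -1;0.002 -0.03 0 0 0.1 -0.6 -1;0 0 0 0 0 0 -1"
}}

```text
clock: 13.3
tool_pos: [570.8, -138.8, 230.2]
tcp_rot: [-0.491, 3.1, -0.001]
force: [0.6, 0.5, -0.1]
finger_gap: 85.2
```

```bash
python3 - <<'E'
from h import *
goto([568,-141,160],3.48)
a=vision.camera("side"); b=a[170:270,230:330,::-1]
d=vision.cut_out("side","selector_grip"); print([(round(x["score"],2),x["xy"]) for x in d][:2], "pred",proj("side",[568,-141,105]),proj("side",[568,-141,123]))
print("lever",[(round(x["score"],2),x["xy"]) for x in vision.cut_out("side","lever_grip")][:2])
cv2.imwrite("pics/kn1.png",cv2.resize(b,(600,600),interpolation=cv2.INTER_CUBIC))
E
```

```text
t 13.3 pos [ 570.8 -138.8  230.2] yaw -2.8272 z [ 0.003 -0.    -1.   ] j [ 0.7   0.82 -1.04  1.66  0.77  1.13  1.33] F [ 0.6  0.5 -0.1] Ft [-0.74  0.24  0.11] gap 85.2
tool shift mm [ 3.5 -1.1 70.2] turn deg [-0.1  0.1 -1.4]
[(0.75, [293.8, 242.4])] pred [294.28905215 239.54077037] [294.26711386 233.50754967]
lever [(0.63, [272.0, 207.3])]
```

View pics/kn1.png

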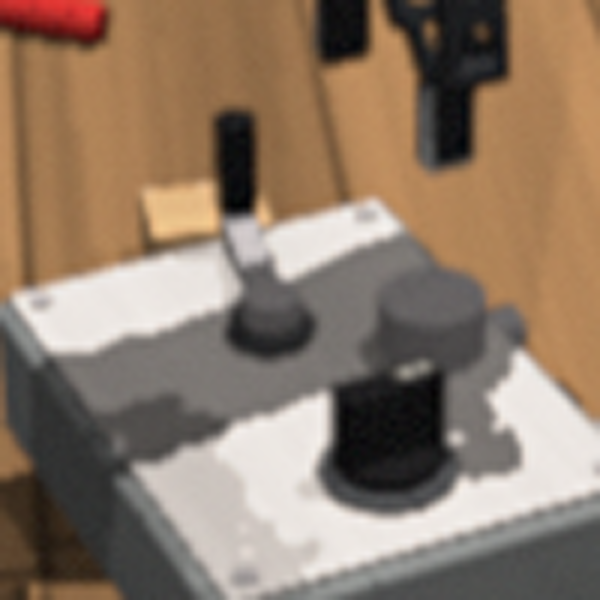

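Call:
{"api": "servo_tool", "payload": {
  "deltas": "0.002 -0.001 0.01 0 0 -0.7 -1;0.002 0 0.02 0 0 -0.7 -1;0 0 0.02 0 0 0 -1;0 0 0.02 0 0 0 -1;0 0 0.015 0 0 0 -1;0 0 0 0 0 0 -1"
}}

```text
clock: 14.05
tool_pos: [565.4, -125.2, 143.2]
tcp_rot: [-0.567, 3.085, 0.007]
force: [-0.9, 0.1, 0.7]
finger_gap: 85.4
```

```bash
python3 -c "
from h import *
goto([568,-141,112],3.48)"
```

```text
t 14.05 pos [ 565.4 -125.2  143.2] yaw -2.778 z [ 0.004  0.005 -1.   ] j [ 0.66  0.92 -0.97  1.77  0.91  0.97  1.25] F [-0.9  0.1  0.7] Ft [ 0.85  0.39 -0.73] gap 85.4
tool shift mm [  3.3 -15.8  31.1] turn deg [0.2 0.3 1.4]
```

Call:
{"api": "servo_tool", "payload": {
  "deltas": "0.002 -0.008 0 0 0 0.7 -1;0.001 -0.008 0 0 0 0.7 -1;0 0 0 0 0 0 -1;0 -0.001 0.008 0 0 0 -1;0 -0.001 0.008 0 0 0 -1;0 -0.001 0.008 0 0 0 -1;0 0 0 0 0 0 -1"
}}

```text
clock: 14.75
tool_pos: [571.4, -145.2, 119.8]
tcp_rot: [-0.525, 3.088, 0.005]
force: [-0.8, -0.2, -0.7]
finger_gap: 85.8
```

```bash
python3 -c "
from h import *
goto([568,-141,112],3.48)"
```

```text
t 14.75 pos [ 571.4 -145.2  119.8] yaw -2.805 z [ 0.008  0.005 -1.   ] j [ 0.67  0.95 -0.94  1.75  0.94  0.95  1.24] F [-0.8 -0.2 -0.7] Ft [0.8  0.05 0.69] gap 85.8
tool shift mm [1.8 5.1 7.8] turn deg [ 0.1  0.5 -0.1]
```

Call:
{"api": "servo_tool", "payload": {
  "deltas": "0.001 0.003 0.004 0 0.2 0 -1;0.001 0.002 0.003 0 0.2 0 -1;0 0 0 0 0 0 -1;0 0 0 0 0 0 0.4;0 0 0 0 0 0 0.4;0 0 0 0 0 0 0.4;0 0 0 0 0 0 0.4;0 0 0 0 0 0 0.4",
  "newtons": 30
}}

```text
clock: 15.55
tool_pos: [567.9, -139.8, 112.5]
tcp_rot: [-0.528, 3.095, 0.004]
force: [-0.1, -0.5, 0.7]
finger_gap: 25.5
```

```bash
python3 - <<'E'
from h import *
goto([568,-141,112],3.48)
b=vision.camera("side")[190:270,255:335,::-1]
cv2.imwrite("pics/kn2.png",cv2.resize(b,(600,600),interpolation=cv2.INTER_CUBIC))
E
```

```text
t 15.55 pos [ 567.9 -139.8  112.5] yaw -2.8037 z [ 0.002  0.003 -1.   ] j [ 0.66  0.96 -0.93  1.77  0.95  0.94  1.22] F [-0.1 -0.5  0.7] Ft [ 0.28 -0.43 -0.73] gap 25.5
tool shift mm [ 0.3 -1.2  0.5] turn deg [ 0.1  0.2 -0. ]
```

View pics/kn2.png

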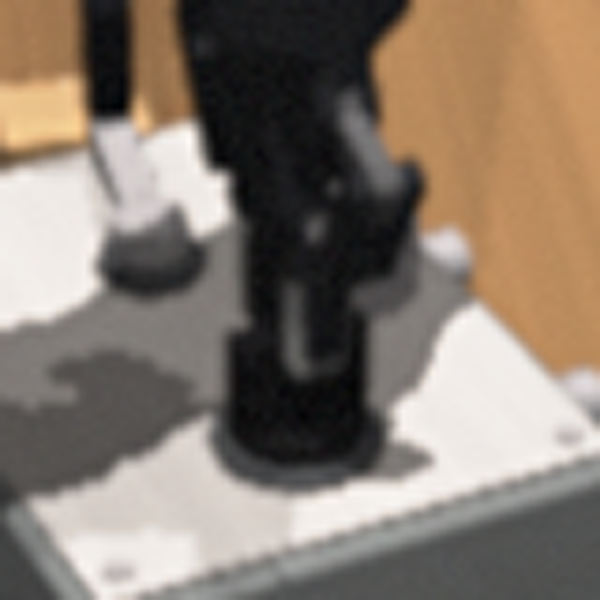

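The near finger's tip at (315,375) overlaps the bar (columns 235–365, rows 320–430) by about half its height. I'll close on it.

Call:
{"api": "servo_tool", "payload": {
  "deltas": "0 0 0.003 0 0 0 0.4;0 0 0 0 0 0 1;0 0 0 0 0 0 1;0 0 0 0 0 0 1;0 0 0 0 0 0 1",
  "newtons": 30
}}

```text
clock: 16.1
tool_pos: [567.8, -139.8, 109.4]
tcp_rot: [-0.527, 3.095, 0.004]
force: [0.6, -0.5, -0.7]
finger_gap: 14.9
```

```bash
python3 -c "
from h import *
goto([568,-141,112],3.48); print(r.sense()['moment'])"
```

```text
t 16.1 pos [ 567.8 -139.8  109.4] yaw -2.8039 z [ 0.002  0.003 -1.   ] j [ 0.66  0.96 -0.93  1.77  0.96  0.93  1.21] F [ 0.6 -0.5 -0.7] Ft [-0.4  -0.69  0.65] gap 14.9
tool shift mm [ 0.2 -1.1 -2.6] turn deg [ 0.1  0.2 -0. ]
[-0.05678592  0.06421256 -0.02927477]
```

Call:
{"api": "servo_tool", "payload": {
  "deltas": "0 0 0 0 0 1.5 1;0 0 0 0 0 1.5 1"
}}

```text
clock: 16.3
tool_pos: [567.8, -139.8, 109.4]
tcp_rot: [-0.442, 3.108, 0.004]
force: [-0.5, 0.0, 0.6]
finger_gap: 14.8
```

```bash
python3 -c "
from h import *
st(); print(r.sense()['moment'])"
```

```text
t 16.3 pos [ 567.8 -139.8  109.4] yaw -2.8591 z [ 0.002  0.003 -1.   ] j [ 0.65  0.96 -0.92  1.77  0.95  0.92  1.17] F [-0.5  0.   0.6] Ft [ 0.49  0.15 -0.63] gap 14.8
[-0.00515961  0.04939324  0.15351959]
```

Call:
{"api": "servo_tool", "payload": {
  "deltas": "0 0 0 0 0 1.5 1;0 0 0 0 0 1.5 1"
}}

```text
clock: 16.5
tool_pos: [567.8, -139.8, 109.4]
tcp_rot: [-0.354, 3.119, 0.004]
force: [-0.7, 0.6, 0.1]
finger_gap: 15.0
```

```bash
python3 -c "
from h import *
st(); print(r.sense()['moment'])"
```

```text
t 16.5 pos [ 567.8 -139.8  109.4] yaw -2.9159 z [ 0.002  0.003 -1.   ] j [ 0.65  0.95 -0.91  1.77  0.94  0.92  1.11] F [-0.7  0.6  0.1] Ft [ 0.5   0.75 -0.1 ] gap 15.0
[-0.0484771   0.03068951  0.08115572]
```

The knob is free past the interlock: 0.11 rad with only the drag felt.

Call:
{"api": "servo_tool", "payload": {
  "deltas": "0 0 0 0 0 4 1;0 0 0 0 0 4 1;0 0 0 0 0 4 1;0 0 0 0 0 4 1;0 0 0 0 0 4 1;0 0 0 0 0 4 1;0 0 0 0 0 4 1;0 0 0 0 0 4 1;0 0 0 0 0 4 1;0 0 0 0 0 4 1"
}}

```text
clock: 17.5
tool_pos: [567.9, -139.2, 109.4]
tcp_rot: [0.795, 3.038, 0.006]
force: [-0.5, -0.4, -1.1]
finger_gap: 14.7
```

```bash
python3 -c "
from h import *
st(); print(r.sense()['moment'])"
```

```text
t 17.5 pos [ 567.9 -139.2  109.4] yaw 2.6298 z [ 0.003  0.003 -1.   ] j [ 0.57  0.9  -0.74  1.77  0.82  0.8   0.48] F [-0.5 -0.4 -1.1] Ft [ 0.24 -0.6   1.05] gap 14.7
[-0.01626087 -0.03358188  0.19441766]
```

Call:
{"api": "servo_tool", "payload": {
  "deltas": "0 0 0 0 0 2 1;0 0 0 0 0 2 1;0 0 0 0 0 2 1;0 0 0 0 0 2 1;0 0 0 0 0 1.5 1"
}}

```text
clock: 18.0
tool_pos: [568.0, -139.1, 109.4]
tcp_rot: [1.063, 2.954, 0.005]
force: [1.1, -1.0, 0.1]
finger_gap: 15.0
```

```bash
cat >> h.py <<'E'
def kn():
    v=[]
    for i in range(3):
        s=r.sense(); v.append(s["moment"][2]); vision.camera("top")
    M=Ro.from_rotvec(s["tcp_rot"]).as_matrix()
    print("t",s["clock"],"Mz",np.mean(v).round(3),"turned",round((-2.8039-np.arctan2(M[1,0],M[0,0]))%(2*np.pi),4),"pos",s["tool_pos"].round(1),"F",np.round(s["force"],1),"gap",s["finger_gap"])
E
python3 -c "
from h import *
kn()"
```

```text
t 18.1 Mz 0.077 turned 1.0274 pos [ 567.9 -139.1  109.4] F [ 0.7 -0.1  0.4] gap 14.833202277490715
```

Call:
{"api": "servo_tool", "payload": {
  "deltas": "0 0 0 0 0 1 1"
}}

```text
clock: 18.25
tool_pos: [568.0, -139.1, 109.4]
tcp_rot: [1.087, 2.946, 0.005]
force: [-0.3, 0.1, -0.8]
finger_gap: 15.2
```

```bash
python3 -c "
from h import *
kn()"
```

```text
t 18.35 Mz 0.105 turned 1.0446 pos [ 568.  -139.1  109.3] F [-0.3  0.2 -0.4] gap 15.257583015220343
```

Call:
{"api": "servo_tool", "payload": {
  "deltas": "0 0 0 0 0 1 1"
}}

```text
clock: 18.5
tool_pos: [568.0, -139.1, 109.4]
tcp_rot: [1.113, 2.936, 0.005]
force: [-0.4, 0.2, -0.9]
finger_gap: 15.2
```

```bash
python3 -c "
from h import *
kn()"
```

```text
t 18.6 Mz 0.174 turned 1.0621 pos [ 567.9 -139.1  109.3] F [ 0.2  0.1 -0.1] gap 14.888098774164723
```

Call:
{"api": "servo_tool", "payload": {
  "deltas": "0 0 0 0 0 1 1"
}}

```text
clock: 18.75
tool_pos: [567.9, -139.1, 109.4]
tcp_rot: [1.138, 2.926, 0.005]
force: [-0.3, -0.5, 0.0]
finger_gap: 14.9
```

```bash
python3 -c "
from h import *
kn()"
```

```text
t 18.85 Mz 0.392 turned 1.0791 pos [ 567.9 -139.1  109.4] F [-0.1 -0.7 -0.1] gap 14.608699306168509
```

The buffer is felt: 0.39 N m against 0.1 N m of drag, at about 1.07 rad. I'll let go and retreat upward.

Call:
{"api": "servo_tool", "payload": {
  "deltas": "0 0 0 0 0 0 1;0 0 0 0 0 0 -0.2;0 0 0 0 0 0 -0.2;0 0 0 0 0 0 -0.2;0 0 0 0 0 0 -0.2;0 0 0 0 0 0 -0.2;0 0 -0.01 0 0 0 -0.2;0 0 -0.02 0 0 0 -0.2;0 0 -0.03 0 0 0 -0.2;0 0 -0.04 0 0 0 -0.2;0 0 -0.04 0 0 0 -0.2;-0.02 0 -0.03 0 0 0 -0.2;-0.02 0 -0.02 0 0 0 -0.2;0 0 0 0 0 0 -0.2;0 0 0 0 0 0 -0.2"
}}

```text
clock: 20.4
tool_pos: [596.7, -165.0, 312.2]
tcp_rot: [1.135, 2.927, 0.01]
force: [0.1, 0.5, -0.4]
finger_gap: 51.1
```

```bash
python3 - <<'E'
from h import *
st()
a=vision.camera("top")[140:280,210:390,::-1]; b=vision.camera("side")[150:290,190:330,::-1]
for q in ("lever_grip","tin_mid","selector_grip"): print(q,[(round(x["score"],2),x["xy"]) for x in vision.cut_out("side",q)][:2])
cv2.imwrite("pics/fin.png",np.hstack([cv2.resize(a,(450,350),interpolation=cv2.INTER_CUBIC),cv2.resize(b,(350,350),interpolation=cv2.INTER_CUBIC)]))
E
```

```text
t 20.4 pos [ 596.7 -165.   312.2] yaw 2.4016 z [ 0.004  0.006 -1.   ] j [ 0.63  0.7  -0.84  1.45  0.53  1.22  0.56] F [ 0.1  0.5 -0.4] Ft [0.26 0.38 0.42] gap 51.1
lever_grip [(0.63, [235.0, 170.8]), (0.51, [273.5, 205.2])]
tin_mid [(0.79, [301.9, 222.7])]
selector_grip [(0.74, [295.9, 247.1]), (0.6, [278.2, 250.8])]
```

View pics/fin.png

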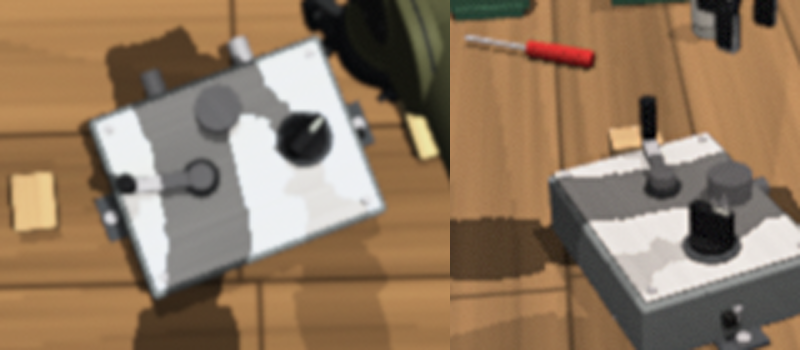

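```bash
python3 -c "
from bench import r
print(r.job_done())"
```

```text
the job is handed in; nothing more can be done
None
```

The lever is home on its buffer and the knob is turned to the end of its travel. The gripper let go of both, and I handed the job in at about 20.5 s of the 72 s.

- **Lever:** I swung it clockwise about 0.82 rad until I felt the buffer, at about 5 N over the drag. At the end the push rose while the motion nearly stopped. That is near the low end of the stated range for home (0.8 to 2.0 rad). The knob then passed its interlock with only its normal drag, which supports the lever being home.
- **Knob:** I turned it clockwise about 1.08 rad. The torque there was 0.39 N m against about 0.1 N m of drag, so it was resting lightly on its end buffer.
- **Last picture:** The lever and knob stayed where I left them. The tin has not moved beyond network noise (about 1.5 pixels), and the offcut and screwdriver look undisturbed. The block was partly hidden by the arm, and I did not check the hammer.

**Disagreements:**
- In the side camera the fingertips looked about 15–25 mm higher than the stated tool length, so I went by the finger opening and the force felt.
- At the end the network put its best match for the lever grip on something else (score 0.63). Its second match (0.51) was at the right place.
- I viewed 11 pictures, one over the budget of 10.

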